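Unhook the botanicals basket and stand it on the board

TASK

In this small gin distillery, take the deep copper botanicals basket off its hook: raise it until its bail is past the hook's upturned tip, draw it away, and stand it gently upright in the middle of the empty square wooden board, ready to be filled. Leave the shallow dish hanging on the other hook. Let go of the basket at the end.

Things in the scene. Friction and masses are not known exactly. Their poses are not given: they have to be found in the camera images.
- basket_grip (a point): Deep copper basket, 80 mm across, 60 mm high, 0.15-0.3 kg, hanging free by a rigid 6 mm bail in its y-z plane, peak 155 mm above its underside. Over the peak stands a round wooden grip, 18 mm thick, 45 mm long. Point: grip's centre, on the axis, 193 mm above the underside; z up. Hook tip and post lie in front of and behind the grip (its -x, +x): fingers should close along y.
- stand_a_seat (a point): Basket's hook, 8 mm bar on a fixed stand. Point: bar's centre at the hook's bottom, 200 mm above table, 46 mm below the grip. x level along the hook: tip at -x (robot side), 32 mm out, its top 44 mm higher; post 100 mm away at +x, 20 mm higher. z up. Raised over 40 mm (60 is right; at 80 the rim meets the hook), the basket draws off along -x; 90 mm or more clears it.
- dish_grip (a point): The other hanging vessel, to be left alone: shallow copper dish, 110 mm across and only 26 mm high, hanging from an identical hook and stand by a like bail and grip. Point: centre of its grip, 193 mm above its underside; z up.
- board_top (a point): Empty square wooden board, 150 x 150 mm, 18 mm thick, fixed, flat on the table, nearer to the robot than the hooks. Point: centre of its upper face; x and y along its sides, z up. When the basket stands on it, the basket's grip centre is 193 mm above this point.
There are look-alikes about, which are no part of the job. What is shaped like the part that bears stand_a_seat but purple is not meant.

How it is judged:
By the outcome, as a careful person would: the job done as asked, in the order asked, and still so for the second after the job is handed in, with the robot touching nothing.
It also fails if it takes over 37 s, if anything falls off the work surface, if the arm or the gripper's body presses on something with over 40 N, if the wrist force passes 120 N, or if a joint passes its speed limit or range.

ROBOT

A 6-joint arm with a two-finger parallel gripper is mounted at the origin on the work surface. World frame = base frame: x ahead of the robot, y to its left, z up, the work surface at z = 0. Lengths are in m, angles in rad, forces in N, time in s.
With the tool pointing down it reaches from about 0.325 to 0.875 m from the base axis. Payload 4.4 kg.
Tool frame: the origin (TCP) lies at the very end of the fingers, on their centre line; the grasp point (between the pads) lies 19 mm behind it; z points along the fingers, x is the direction in which the jaws open and shut, and the axes are right-handed (so a half turn about z gives the same grasp; the last joint's range is limited). The gripper opens to 85 mm and grips with 20 to 120 N. Pads are 22 mm wide; open, the fingers measure 114 mm over their backs; the gripper's body (76 mm by 85 mm) begins 54 mm behind the grasp point. The pads swing forward as they close: fully open they stand 13 mm farther back than shut.
Start: joints at [1.127, 0.207, 1.542, -0, 1.393, -0.15], TCP at [0.166, 0.551, 0.231] pointing down, gripper open.
Joint ranges: [-2.73, 2.73], [-0.86, 2.22], [0.23, 2.46], [-1.11, 4.25], [0.08, 2.63], [-2.82, 2.82]. Speed limits (rad/s): [2.79, 2.79, 3.14, 3.14, 3.14, 3.14].

INTERFACE

Orientations are given as a rotation vector (axis times angle).
In Python, from cell import telemetry, snapshot, camera_model, job_done, recognise, masks_of gives the robot as it stands. The module is installed in compiled form; this text tells all that it offers.
- The arm moves only by the tool drive_tool, never from a script. Its argument "rows" is a list that holds one entry, the list of rows, each a list of 7 numbers: the shift along the world's x, y, z in m, then the turn, a rotation vector about the world's x, y, z in rad, then the opening, from -1 (shut) to 1 (fully open). A call has exactly 10 rows; each row is the pose to reach, as a shift and turn from the pose commanded when the call began; what a row does not reach only later rows make up. A row lasts 1/8 s, in which the tool goes at most 62.5 mm and 10.7 degrees, less where a joint would pass 70% of its speed; a pose out of reach is approached as far as the arm can. A call with a gripper value outside its range is refused whole. The fingers move at their own pace and stop on an object; "grip_force" is the grip in N (left out, the last holds). Time passes only in rows, so rows that repeat a pose let the fingers close, or fill a call up. It gives the time, the measured TCP pose, the force and the opening at its end, in the units of the state.
- telemetry.state(): the state, without advancing time (a new reading comes with each control period).
- snapshot(name): name is "side" or "top" or "wrist"; returns (picture, depth): 420x560x3 uint8, blue, green, red; 420x560 float32, m along the optical axis (not along the pixel's ray), 0 where there is no reading.
- camera_model(name): a dict with "intrinsics" (3x3 intrinsics, pixels), "R" (3x3) and "t" (3): a world point X has camera coordinates R X + t; the wrist camera has in their place "mount" (4x4, takes a point from camera to tool coordinates, whose origin is the TCP and whose axes are the tool frame's). Camera axes: x right, y down, z forward; pixel columns grow to the right and rows downward; lengths in m; the calibration is good to about 2 mm. A picture is of the moment at which its call begins: read the wrist's pose just before it. camera_model takes no time and is no camera call.
- job_done(): hands the job in, once; it reports no verdict.
Trained networks look in the newest picture that a camera, given by its name, has taken for a name from the list of things; names that differ only in an ending like _2 or _b are one class to them, and where a whole thing is asked for, a point or a joint stands for the part that bears it (a point fixed in the world has none). Each returns a list of dicts, best first, with "confidence" (0 to 1); they miss things now and then, are a little off and sometimes report something else, mostly with a low value. They report only what shows in the picture. A call takes as long as a camera call. They do not tell look-alikes from the thing itself.
- recognise(camera, label): "bbox" ([left, top, right, bottom] in pixels, round what is visible of it).
- masks_of(camera, label): "pixels" (420x560 bool, what is visible of it) and "bbox" ([left, top, right, bottom] in pixels, round what is visible of it).
The state is a dict: "time_s": time; "q": joint angles; "joint_velocities": joint speeds; "joint_torque": joint torques, N m; "ee_pos": TCP position; "tool_rot": TCP orientation; "ft_force": force on the tool from outside, world axes, zero at the start; "ft_torque": the same for the moment, N m; "gripper_width": opening from 0.0 (shut) to 1.0 (fully open).
Only numpy, scipy, OpenCV 4.12 (cv2) and the standard library are available. Lean on these libraries where they do the work, as an engineer would, in place of code of your own. Each camera call takes 0.05 s, during which the arm holds its last target.

## Working session

There is one attempt and no reset: what is moved stays moved. The work goes in short steps, Python scripts to look and compute and a tool call to move; the robot and the scene stay as the last step left them, time stands still between calls to the robot, and variables do not carry over. Pictures are saved under pics/ and viewed, and the job is handed in when it is done.

Besides the shell and the picture viewer there is one more tool, called after ">>>" as name([rows], argument=value, ...), one row to a line, values as JSON. drive_tool: Moves the arm, as the interface text tells. Its arguments: {"type":"object","properties":{"rows":{"type":"array","items":{"type":"array","items":{"type":"array","items":{"type":"number"}}}},"grip_force":{"type":"number"}},"required":["rows"]}

```bash
mkdir -p pics; python3 - <<'E'
from cell import *
import cv2,numpy as np
s=telemetry.state();print({k:np.round(v,3).tolist() for k,v in s.items()})
for n in ("side","top"):
    p,d=snapshot(n);cv2.imwrite(f"pics/{n}1.png",p);np.savez(f"{n}1.npz",p=p,d=d)
    for l in ("basket_grip","stand_a_seat","dish_grip","board_top"):
        for m in masks_of(n,l):
            print(n,l,round(m["confidence"],2),m["bbox"],int(m["pixels"].sum()))
    c=camera_model(n);print(n,np.round(c["R"],3).tolist(),np.round(c["t"],3),np.round(c["intrinsics"],1).tolist())
E
```

```text
{'time_s': 0.0, 'q': [1.128, 0.207, 1.543, -0.0, 1.394, -0.15], 'joint_velocities': [-0.002, -0.0, -0.002, 0.002, -0.001, -0.0], 'joint_torque': [0.0, -38.304, -29.16, -0.0, 0.011, 0.0], 'ee_pos': [0.166, 0.55, 0.23], 'tool_rot': [2.521, 1.873, -0.003], 'ft_force': [0.021, -0.899, -0.413], 'ft_torque': [-0.032, -0.018, 0.043], 'gripper_width': 1.0}
side basket_grip 0.71 [279.9, 125.3, 309.7, 201.1] 1120
side stand_a_seat 0.98 [195.7, 230.1, 298.2, 321.8] 2244
side stand_a_seat 0.85 [282.4, 125.6, 348.6, 206.9] 1144
side dish_grip 0.85 [327.4, 237.7, 383.3, 330.8] 2706
side dish_grip 0.47 [277.5, 124.1, 308.7, 200.0] 1010
side board_top 0.58 [198.5, 197.2, 257.0, 247.0] 2488
side [[0.949, -0.316, -0.008], [-0.221, -0.648, -0.729], [0.225, 0.694, -0.684]] [-0.51   0.245  0.923] [[420.1, 0.0, 271.6], [0.0, 420.1, 201.6], [0.0, 0.0, 1.0]]
top basket_grip 0.84 [183.0, 131.1, 225.6, 183.3] 1622
top stand_a_seat 0.61 [186.3, 89.6, 231.0, 159.3] 1618
top stand_a_seat 0.59 [309.8, 212.0, 380.3, 315.9] 2284
top dish_grip 0.56 [364.4, 131.1, 424.6, 194.4] 2381
top dish_grip 0.2 [182.4, 132.0, 229.0, 185.0] 1546
top board_top 0.81 [170.5, 216.5, 255.9, 298.0] 4969
top [[-0.026, -1.0, -0.007], [-0.987, 0.027, -0.159], [0.159, 0.003, -0.987]] [0.019 0.561 0.85 ] [[421.7, 0.0, 274.8], [0.0, 421.7, 207.5], [0.0, 0.0, 1.0]]
```

View pics/side1.png

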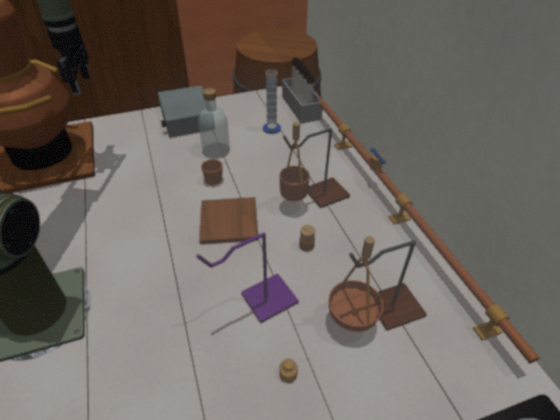

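View pics/top1.png

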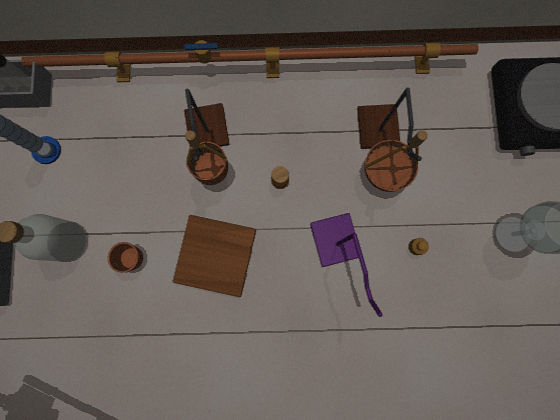

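The basket hangs on the left hook in the top view (grip at about (191,138), body (208,163)) and the dish on the right (grip (420,138)). The board is at (215,255), and the purple stand near (345,240) is the decoy. Next I measure positions with depth.

```bash
cat > h.py <<'E'
import numpy as np,cv2
from cell import *
def cloud(n,d):
    c=camera_model(n);K=c["intrinsics"];v,u=np.mgrid[:420,:560]
    X=np.stack([(u-K[0,2])/K[0,0]*d,(v-K[1,2])/K[1,1]*d,d],-1)
    W=(X-np.array(c["t"]))@np.array(c["R"]); W[d==0]=np.nan
    return W
E
python3 - <<'E'
from h import *
for n in ("top","side"):
    z=np.load(n+"1.npz");W=cloud(n,z["d"]);p=z["p"]
    # board
    if n=="top": m=np.zeros((420,560),bool); m[210:302,168:262]=1
    else: m=np.zeros((420,560),bool); m[194:248,195:262]=1
    b=m&(W[...,2]>.011)&(W[...,2]<.026)
    q=W[b];print(n,"board",b.sum(),np.median(q[:,2]),cv2.minAreaRect((q[:,:2]*1000).astype(np.float32)))
    m[:]=0
    if n=="top": m[80:190,170:240]=1
    else: m[115:210,270:352]=1
    for lo,hi in [(.145,.16),(.17,.18),(.19,.2),(.205,.215),(.215,.225),(.225,.235),(.235,.245),(.245,.255),(.255,.265),(.265,.275),(.275,.3)]:
        k=m&(W[...,2]>lo)&(W[...,2]<hi);q=W[k]
        if len(q):
            print(n,lo,hi,len(q))
            vv,uu=np.nonzero(k)
            for i in range(0,len(q),max(1,len(q)//8)): print("   ",uu[i],vv[i],np.round(q[i]*1000).astype(int),p[vv[i],uu[i]])
E
```

```text
top board 4860 0.01875471128354142 ((466.32177734375, 138.46981811523438), (150.51785278320312, 150.13873291015625), 76.26203155517578)
top 0.145 0.16 30
    196 105 [748 151 156] [57 59 64]
    196 106 [748 151 152] [21 19 16]
    195 107 [745 153 153] [15 12 18]
    195 108 [745 154 150] [25 24 26]
    216 151 [655 113 155] [28 45 62]
    218 152 [656 110 146] [20 43 55]
    217 153 [653 111 151] [31 47 58]
    217 154 [651 111 150] [16 38 50]
    187 158 [644 168 152] [36 51 77]
    187 159 [643 169 149] [35 50 70]
top 0.17 0.18 23
    194 101 [749 151 173] [56 58 61]
    192 102 [745 154 177] [32 26 28]
    194 102 [747 151 173] [12 14 15]
    192 103 [744 154 176] [22 18 22]
    194 103 [746 152 171] [19 20 15]
    211 149 [653 119 176] [21 45 62]
    209 150 [650 122 179] [23 35 46]
    212 150 [651 117 175] [12 41 54]
    211 151 [650 119 175] [ 8 30 44]
    188 154 [645 161 176] [37 51 69]
    188 155 [643 162 173] [20 47 70]
    190 155 [644 159 170] [10 35 43]
top 0.19 0.2 22
    191 96 [748 152 199] [11 14 15]
    191 97 [747 152 195] [15 18 10]
    191 98 [746 153 193] [1
[... 6125 characters left out ...]
8 144 259] [109 114 121]
    297 126 [647 134 263] [61 77 91]
    292 127 [637 142 258] [108 112 120]
    295 127 [641 133 262] [54 66 78]
    298 127 [648 132 261] [55 67 77]
    294 128 [640 135 259] [55 68 77]
    297 128 [647 134 257] [55 65 76]
    294 129 [639 134 257] [57 67 78]
    297 129 [646 131 257] [52 64 74]
side 0.265 0.275 26
    294 122 [644 146 268] [104 120 133]
    297 122 [650 142 269] [101 118 134]
    294 123 [642 142 267] [ 86 108 126]
    297 123 [649 140 267] [ 86 111 132]
    294 124 [641 140 266] [ 77  99 116]
    297 124 [647 134 268] [ 79 106 126]
    293 125 [638 138 266] [ 83  94 105]
    296 125 [644 134 266] [ 71  95 113]
    295 126 [641 131 266] [58 74 87]
```

```bash
python3 - <<'E'
import cv2
a=cv2.imread("pics/top1.png")[75:195,165:245];cv2.imwrite("pics/t2.png",cv2.resize(a,None,fx=5,fy=5,interpolation=cv2.INTER_CUBIC))
a=cv2.imread("pics/side1.png")[110:215,260:360];cv2.imwrite("pics/s2.png",cv2.resize(a,None,fx=5,fy=5,interpolation=cv2.INTER_CUBIC))
E
```

```text
(no output)
```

View pics/t2.png

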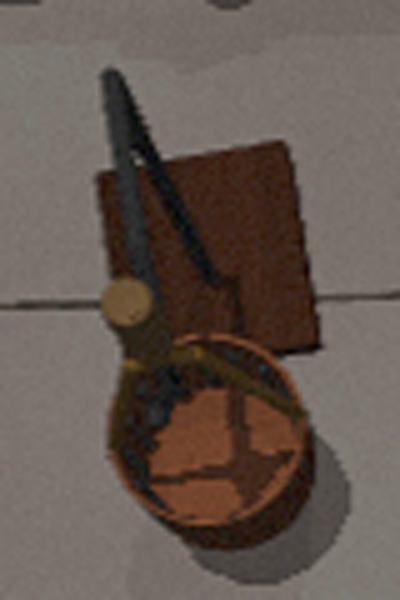

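View pics/s2.png

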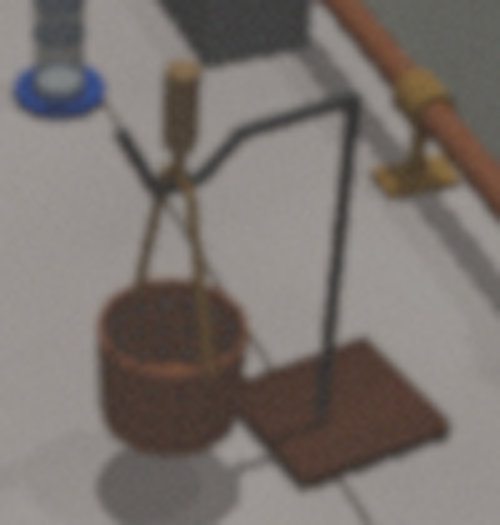

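>>> drive_tool([
  [[0.0,0.0,0.05,0,0,0,1],[0.03,-0.02,0.09,0,0,0.04,1],[0.08,-0.06,0.12,0,0,0.09,1],[0.13,-0.11,0.13,0,0,0.14,1],[0.18,-0.15,0.13,0,0,0.19,1],[0.23,-0.19,0.13,0,0,0.24,1],[0.28,-0.23,0.13,0,0,0.29,1],[0.33,-0.28,0.13,0,0,0.34,1],[0.37,-0.32,0.13,0,0,0.39,1],[0.42,-0.36,0.13,0,0,0.443,1]],
])

```text
time_s: 1.75
ee_pos: [0.5683, 0.2049, 0.3616]
tool_rot: [2.047, 2.383, 0.001]
ft_force: [0.2, 0.5, -0.2]
gripper_width: 1.003
```

>>> drive_tool([
  [[0.03,-0.03,0,0,0,0,1],[0.05,-0.045,0,0,0,0,1],[0.061,-0.053,0,0,0,0,1],[0.061,-0.053,0,0,0,0,1],[0.061,-0.053,0,0,0,0,1],[0.061,-0.053,0,0,0,0,1],[0.061,-0.053,0,0,0,0,1],[0.061,-0.053,0,0,0,0,1],[0.061,-0.053,0,0,0,0,1],[0.061,-0.053,0,0,0,0,1]],
])

```text
time_s: 3.0
ee_pos: [0.6281, 0.1535, 0.3613]
tool_rot: [-2.049, -2.382, 0.0]
ft_force: [0.4, -0.1, 0.2]
gripper_width: 0.999
```

```bash
cat >> h.py <<'E'
from scipy.spatial.transform import Rotation as Ro
def wcloud(s,d):
    c=camera_model("wrist");K=c["intrinsics"];M=np.array(c["mount"]);v,u=np.mgrid[:420,:560]
    X=np.stack([(u-K[0,2])/K[0,0]*d,(v-K[1,2])/K[1,1]*d,d],-1)
    T=X@M[:3,:3].T+M[:3,3]
    W=T@Ro.from_rotvec(s["tool_rot"]).as_matrix().T+np.array(s["ee_pos"]);W[d==0]=np.nan
    return W
E
python3 - <<'E'
from h import *
s=telemetry.state();print(s["time_s"],np.round(s["ee_pos"],4),np.round(s["tool_rot"],3),np.round(s["q"],2))
p,d=snapshot("wrist");cv2.imwrite("pics/w1.png",p);np.savez("w1.npz",p=p,d=d)
W=wcloud(s,d)
x,y,z=W[...,0],W[...,1],W[...,2]
near=(abs(x-.647)<.05)&(abs(y-.138)<.03)
for lo,hi in ((.262,.28),(.235,.26),(.225,.26)):
    k=near&(z>lo)&(z<hi);print(lo,k.sum(),np.round(np.nanmedian(W[k],0),4),np.round(np.nanmin(W[k],0),3),np.round(np.nanmax(W[k],0),3))
E
```

```text
3.0 [0.6281 0.1535 0.3613] [-2.049 -2.382  0.   ] [ 0.11  0.3   1.16  0.    1.68 -1.62]
0.262 324 [0.647  0.1378 0.2687] [0.64  0.129 0.262] [0.657 0.146 0.271]
0.235 224 [0.6402 0.1354 0.2445] [0.613 0.129 0.235] [0.647 0.147 0.26 ]
0.225 315 [0.6404 0.1365 0.2425] [0.613 0.129 0.225] [0.696 0.147 0.26 ]
```

View pics/w1.png

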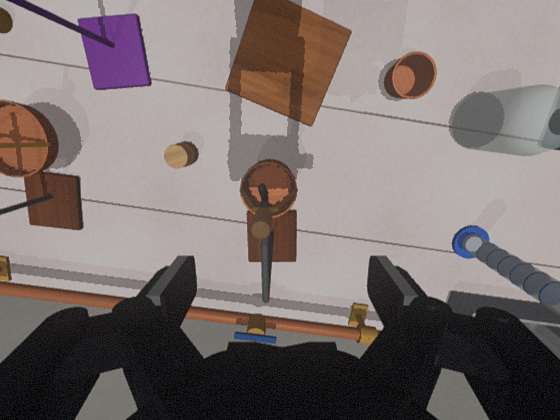

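The wrist view shows the grip top at (262,225), in line with the hook, and depth puts it at (0.647, 0.138). I align over it and descend.

>>> drive_tool([
  [[0.01,-0.008,0,0,0,0,1],[0.0195,-0.0155,0,0,0,0,1],[0.0195,-0.0155,-0.01,0,0,0,1],[0.0195,-0.0155,-0.03,0,0,0,1],[0.0195,-0.0155,-0.055,0,0,0,1],[0.0195,-0.0155,-0.08,0,0,0,1],[0.0195,-0.0155,-0.105,0,0,0,1],[0.0195,-0.0155,-0.122,0,0,0,1],[0.0195,-0.0155,-0.132,0,0,0,1],[0.0195,-0.0155,-0.132,0,0,0,1]],
])

```text
time_s: 4.3
ee_pos: [0.6473, 0.1379, 0.2285]
tool_rot: [-2.048, -2.381, 0.001]
ft_force: [-0.1, -0.4, -0.6]
gripper_width: 1.0
```

>>> drive_tool([
  [[0,0,0,0,0,0,-0.3],[0,0,0,0,0,0,-1],[0,0,0,0,0,0,-1],[0,0,0,0,0,0,-1],[0,0,0,0,0,0,-1],[0,0,0,0,0,0,-1],[0,0,0,0,0,0,-1],[0,0,0,0,0,0,-1],[0,0,0,0,0,0,-1],[0,0,0,0,0,0,-1]],
], grip_force=50)

```text
time_s: 5.55
ee_pos: [0.6479, 0.1379, 0.2297]
tool_rot: [2.048, 2.381, 0.001]
ft_force: [-0.7, -1.3, 3.9]
gripper_width: 0.198
```

```bash
python3 - <<'E'
from h import *
s=telemetry.state();print(s["time_s"],np.round(s["ee_pos"],4),np.round(s["ft_force"],2),s["gripper_width"])
p,d=snapshot("side");cv2.imwrite("pics/s3.png",cv2.resize(p[80:240,220:400],None,fx=4,fy=3.7))
E
```

```text
5.55 [0.6479 0.1379 0.2297] [-0.73 -1.28  3.91] 0.19794562386932066
```

View pics/s3.png

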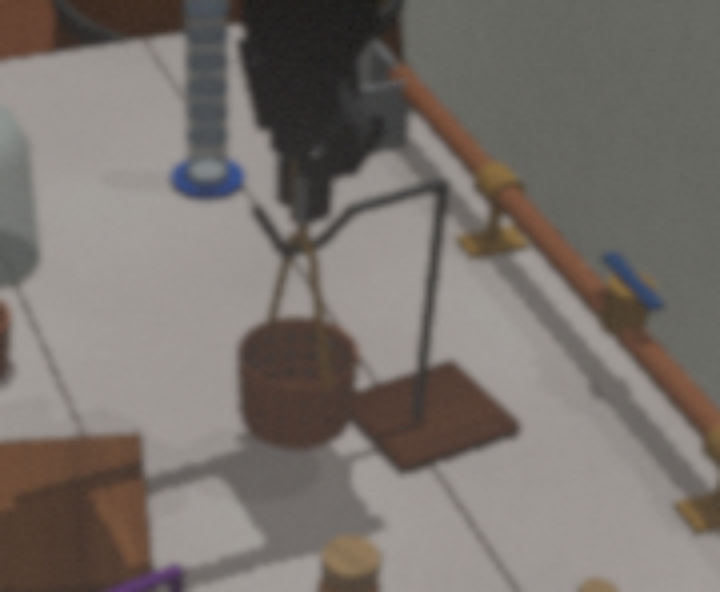

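The fingers hold the grip (opening about 17 mm). I lift 60 mm straight up.

>>> drive_tool([
  [[0,0,0.004,0,0,0,-1],[0,0,0.012,0,0,0,-1],[0,0,0.022,0,0,0,-1],[0,0,0.032,0,0,0,-1],[0,0,0.042,0,0,0,-1],[0,0,0.052,0,0,0,-1],[0,0,0.058,0,0,0,-1],[0,0,0.06,0,0,0,-1],[0,0,0.06,0,0,0,-1],[0,0,0.06,0,0,0,-1]],
])

```text
time_s: 6.85
ee_pos: [0.6473, 0.1379, 0.2886]
tool_rot: [-2.048, -2.381, 0.001]
ft_force: [0.1, -0.5, -2.5]
gripper_width: 0.192
```

```bash
python3 - <<'E'
from h import *
s=telemetry.state();print(s["time_s"],np.round(s["ee_pos"],4),np.round(s["ft_force"],2),s["gripper_width"])
p,d=snapshot("side");cv2.imwrite("pics/s4.png",cv2.resize(p[80:240,220:400],None,fx=4,fy=3.7))
E
```

```text
6.85 [0.6473 0.1379 0.2886] [ 0.06 -0.48 -2.5 ] 0.1915398853773458
```

View pics/s4.png

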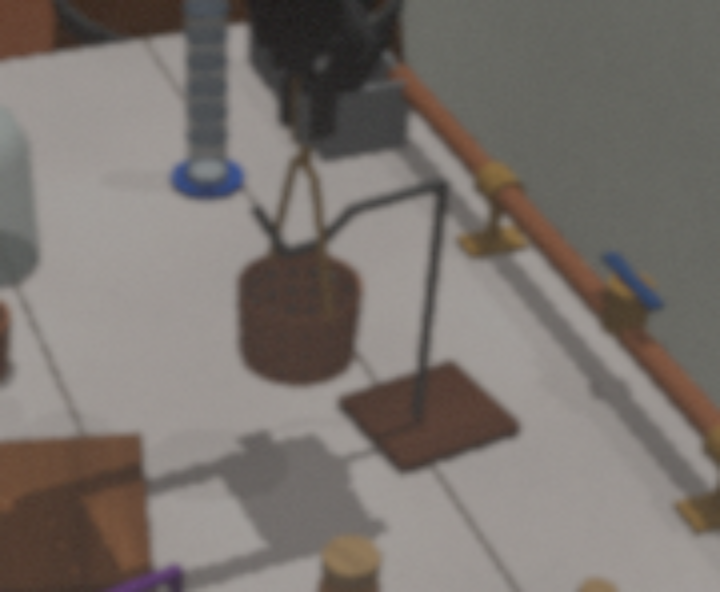

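The basket is raised (2.5 N carried) and its bail is above the hook tip. I draw it off along the hook's -x.

>>> drive_tool([
  [[-0.006,-0.001,0,0,0,0,-1],[-0.016,-0.0025,0,0,0,0,-1],[-0.03,-0.0045,0,0,0,0,-1],[-0.044,-0.0066,0,0,0,0,-1],[-0.058,-0.0088,0,0,0,0,-1],[-0.072,-0.011,0,0,0,0,-1],[-0.086,-0.013,0,0,0,0,-1],[-0.1,-0.015,0,0,0,0,-1],[-0.112,-0.017,0,0,0,0,-1],[-0.119,-0.018,0,0,0,0,-1]],
])

```text
time_s: 8.15
ee_pos: [0.5279, 0.1199, 0.2894]
tool_rot: [2.048, 2.382, 0.0]
ft_force: [-0.0, -0.0, -3.1]
gripper_width: 0.197
```

```bash
python3 - <<'E'
from h import *
s=telemetry.state();print(s["time_s"],np.round(s["ee_pos"],4),np.round(s["ft_force"],2),s["gripper_width"])
p,d=snapshot("side");cv2.imwrite("pics/s5.png",cv2.resize(p[80:260,180:380],None,fx=3.8,fy=3.3))
W=cloud("side",d)
z=W[...,2]
m=np.zeros(z.shape,bool);m[100:260,190:330]=1
k=m&(abs(W[...,0]-s["ee_pos"][0])<.06)&(abs(W[...,1]-s["ee_pos"][1])<.06)&(z>.1)&(z<.3)
q=W[k];print(len(q));
for lo,hi in ((.105,.12),(.12,.14),(.14,.16),(.165,.18),(.2,.22),(.23,.25),(.25,.27)):
    g=q[(q[:,2]>lo)&(q[:,2]<hi)]
    if len(g):print(lo,len(g),np.round(g.mean(0),3),np.round(g.min(0),3),np.round(g.max(0),3))
p,d=snapshot("wrist");cv2.imwrite("pics/w5.png",p);np.savez("w5.npz",p=p,d=d)
W=wcloud(s,d);z=W[...,2]
b=(z>.011)&(z<.026)&(abs(W[...,0]-.466)<.12)&(abs(W[...,1]-.138)<.12);print(b.sum(),cv2.minAreaRect((W[b][:,:2]*1000).astype(np.float32)))
E
```

```text
8.15 [0.5279 0.1199 0.2894] [-0.03 -0.04 -3.14] 0.19742926927931526
1267
0.105 78 [0.522 0.109 0.116] [0.489 0.083 0.112] [0.558 0.16  0.12 ]
0.12 290 [0.524 0.116 0.13 ] [0.488 0.082 0.12 ] [0.56  0.162 0.14 ]
0.14 355 [0.525 0.118 0.15 ] [0.487 0.082 0.14 ] [0.564 0.162 0.16 ]
0.165 210 [0.525 0.117 0.17 ] [0.487 0.08  0.165] [0.566 0.161 0.178]
0.2 36 [0.527 0.115 0.21 ] [0.519 0.09  0.2  ] [0.533 0.149 0.22 ]
0.23 38 [0.526 0.118 0.24 ] [0.52  0.098 0.23 ] [0.531 0.142 0.249]
0.25 42 [0.526 0.116 0.26 ] [0.521 0.105 0.25 ] [0.531 0.136 0.27 ]
10489 ((465.2327880859375, 136.25601196289062), (150.0741424560547, 149.77664184570312), 76.4736557006836)
```

View pics/s5.png

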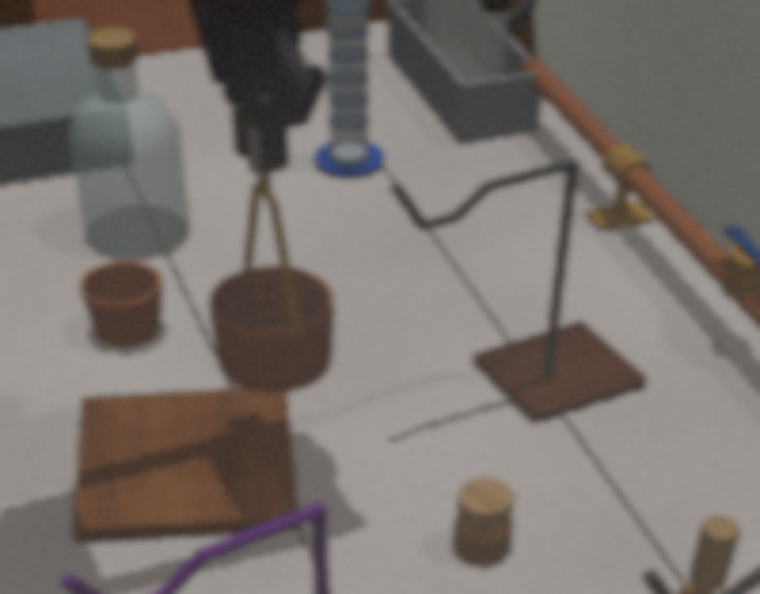

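View pics/w5.png

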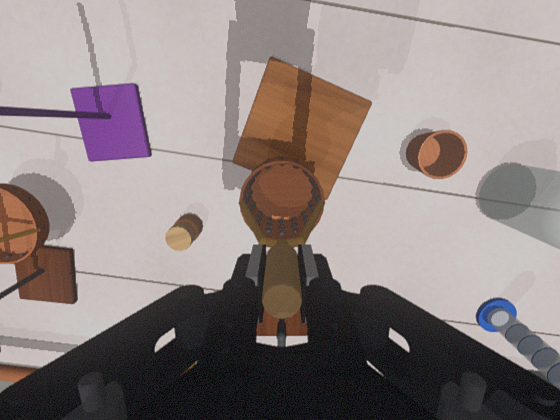

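The basket is clear of the hook and hangs upright. The board centre is at (0.465, 0.137). I move over it and go down to about 12 mm above it.

>>> drive_tool([
  [[-0.01,0.003,0,0,0,0,-1],[-0.025,0.007,0,0,0,0,-1],[-0.04,0.011,-0.004,0,0,0,-1],[-0.054,0.015,-0.014,0,0,0,-1],[-0.063,0.017,-0.03,0,0,0,-1],[-0.063,0.017,-0.046,0,0,0,-1],[-0.063,0.017,-0.062,0,0,0,-1],[-0.063,0.017,-0.074,0,0,0,-1],[-0.063,0.017,-0.081,0,0,0,-1],[-0.063,0.017,-0.083,0,0,0,-1]],
])

```text
time_s: 9.5
ee_pos: [0.4656, 0.1368, 0.2057]
tool_rot: [-2.048, -2.381, 0.001]
ft_force: [0.3, 0.3, -2.6]
gripper_width: 0.201
```

```bash
python3 - <<'E'
from h import *
s=telemetry.state();print(s["time_s"],np.round(s["ee_pos"],4),np.round(s["ft_force"],2),s["gripper_width"])
for n in("side","top"):
    p,d=snapshot(n);cv2.imwrite(f"pics/{n}6.png",p)
    W=cloud(n,d);z=W[...,2]
    k=(abs(W[...,0]-s["ee_pos"][0])<.06)&(abs(W[...,1]-s["ee_pos"][1])<.06)&(z>.02)&(z<.11)
    q=W[k]
    for lo in (.024,.03,.04,.05,.06,.07,.08,.085,.09):
        g=q[(q[:,2]>lo)&(q[:,2]<lo+.01)]
        if len(g):print(n,lo,len(g),np.round(g.min(0),3),np.round(g.max(0),3))
E
python3 -c "
import cv2
cv2.imwrite('pics/s6c.png',cv2.resize(cv2.imread('pics/side6.png')[110:270,170:340],None,fx=4,fy=3.7))"
```

```text
9.5 [0.4656 0.1368 0.2057] [ 0.26  0.3  -2.58] 0.20119332878401777
side 0.024 66 [0.427 0.1   0.028] [0.497 0.176 0.034]
side 0.03 119 [0.427 0.1   0.03 ] [0.497 0.176 0.04 ]
side 0.04 140 [0.425 0.099 0.04 ] [0.498 0.177 0.05 ]
side 0.05 144 [0.426 0.098 0.05 ] [0.498 0.179 0.06 ]
side 0.06 144 [0.426 0.097 0.06 ] [0.5   0.178 0.07 ]
side 0.07 174 [0.425 0.098 0.07 ] [0.5   0.178 0.08 ]
side 0.08 200 [0.424 0.097 0.08 ] [0.503 0.178 0.09 ]
side 0.085 138 [0.424 0.098 0.085] [0.503 0.178 0.094]
side 0.09 24 [0.432 0.099 0.09 ] [0.486 0.174 0.1  ]
top 0.024 254 [0.434 0.101 0.027] [0.474 0.159 0.034]
top 0.03 355 [0.431 0.101 0.03 ] [0.479 0.159 0.039]
top 0.04 11 [0.433 0.102 0.042] [0.476 0.157 0.049]
top 0.05 21 [0.429 0.1   0.051] [0.473 0.155 0.059]
top 0.06 7 [0.431 0.1   0.06 ] [0.479 0.146 0.069]
top 0.07 31 [0.429 0.1   0.072] [0.47  0.151 0.08 ]
top 0.08 66 [0.429 0.099 0.08 ] [0.506 0.149 0.09 ]
top 0.085 73 [0.429 0.099 0.086] [0.506 0.149 0.094]
top 0.09 19 [0.429 0.1   0.09 ] [0.506 0.148 0.1  ]
```

View pics/s6c.png

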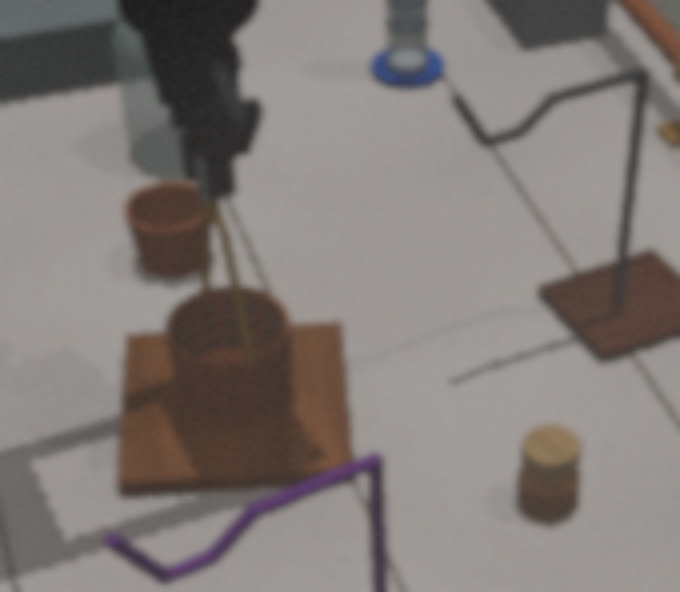

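The basket is centred over the board (sides 0.425–0.503 in x, 0.098–0.178 in y) with a gap of about 11 mm. I lower it slowly.

>>> drive_tool([
  [[0,0,-0.002,0,0,0,-1],[0,0,-0.004,0,0,0,-1],[0,0,-0.006,0,0,0,-1],[0,0,-0.007,0,0,0,-1],[0,0,-0.008,0,0,0,-1],[0,0,-0.009,0,0,0,-1],[0,0,-0.0095,0,0,0,-1],[0,0,-0.01,0,0,0,-1],[0,0,-0.01,0,0,0,-1],[0,0,-0.01,0,0,0,-1]],
])

```text
time_s: 10.85
ee_pos: [0.4656, 0.137, 0.1963]
tool_rot: [2.048, 2.382, 0.0]
ft_force: [-0.2, -0.0, -1.6]
gripper_width: 0.196
```

>>> drive_tool([
  [[0,0,-0.0003,0,0,0,-1],[0,0,-0.0006,0,0,0,-1],[0,0,-0.0009,0,0,0,-1],[0,0,-0.0012,0,0,0,-1],[0,0,-0.0015,0,0,0,-1],[0,0,-0.0015,0,0,0,-1],[0,0,-0.0015,0,0,0,-1],[0,0,-0.0015,0,0,0,-1],[0,0,-0.0015,0,0,0,-1],[0,0,-0.0015,0,0,0,-1]],
])

```text
time_s: 12.1
ee_pos: [0.4661, 0.137, 0.1956]
tool_rot: [2.048, 2.381, 0.001]
ft_force: [-1.5, -0.3, 5.6]
gripper_width: 0.193
```

It is standing (about 8 N of contact). I ease back 1 mm, open, and then rise.

>>> drive_tool([
  [[0,0,0.0005,0,0,0,-1],[0,0,0.0008,0,0,0,-1],[0,0,0.0008,0,0,0,-1],[0,0,0.0008,0,0,0,-0.5],[0,0,0.0008,0,0,0,-0.3],[0,0,0.0008,0,0,0,0],[0,0,0.0008,0,0,0,0.3],[0,0,0.0008,0,0,0,0.3],[0,0,0.0008,0,0,0,0.3],[0,0,0.0008,0,0,0,0.3]],
])

```text
time_s: 13.35
ee_pos: [0.4656, 0.137, 0.1956]
tool_rot: [2.048, 2.382, 0.0]
ft_force: [0.1, 0.0, 0.1]
gripper_width: 0.648
```

>>> drive_tool([
  [[0,0,0.01,0,0,0,0.3],[0,0,0.03,0,0,0,0.3],[0,0,0.06,0,0,0,0.3],[0,0,0.09,0,0,0,0.3],[0,0,0.12,0,0,0,0.3],[0,0,0.14,0,0,0,0.3],[0,0,0.15,0,0,0,0.3],[0,0,0.15,0,0,0,0.3],[0,0,0.15,0,0,0,0.3],[0,0,0.15,0,0,0,0.3]],
])

```text
time_s: 14.6
ee_pos: [0.4651, 0.1369, 0.3444]
tool_rot: [-2.048, -2.381, 0.003]
ft_force: [0.2, 0.4, -0.8]
gripper_width: 0.652
```

```bash
python3 - <<'E'
from h import *
s=telemetry.state();print(s["time_s"],np.round(s["ee_pos"],4),np.round(s["ft_force"],2),s["gripper_width"])
ims=[]
for n in("side","top"):
    p,d=snapshot(n);ims.append(p)
    W=cloud(n,d);z=W[...,2]
    k=(abs(W[...,0]-.466)<.06)&(abs(W[...,1]-.138)<.06)&(z>.015)&(z<.26)
    q=W[k]
    for lo in (.03,.05,.065,.1,.14,.17,.19,.21,.225):
        g=q[(q[:,2]>lo)&(q[:,2]<lo+.015)]
        if len(g):print(n,lo,len(g),np.round(g.min(0),3),np.round(g.max(0),3),np.round((g.min(0)+g.max(0))/2,3))
cv2.imwrite("pics/f7.png",cv2.resize(ims[0],(560,420)));cv2.imwrite("pics/f8.png",ims[1])
E
```

```text
14.6 [0.4651 0.1369 0.3444] [ 0.17  0.44 -0.78] 0.6517433350192601
side 0.03 199 [0.426 0.1   0.03 ] [0.497 0.177 0.045] [0.461 0.139 0.038]
side 0.05 228 [0.425 0.098 0.05 ] [0.5   0.177 0.065] [0.463 0.137 0.057]
side 0.065 282 [0.424 0.097 0.065] [0.503 0.18  0.08 ] [0.464 0.138 0.073]
side 0.1 20 [0.458 0.105 0.1  ] [0.471 0.169 0.115] [0.464 0.137 0.108]
side 0.14 21 [0.459 0.117 0.141] [0.469 0.156 0.155] [0.464 0.136 0.148]
side 0.17 25 [0.46  0.127 0.17 ] [0.468 0.15  0.185] [0.464 0.138 0.178]
side 0.19 36 [0.455 0.128 0.19 ] [0.471 0.14  0.205] [0.463 0.134 0.198]
side 0.21 37 [0.455 0.128 0.21 ] [0.471 0.14  0.225] [0.463 0.134 0.217]
side 0.225 49 [0.455 0.129 0.225] [0.472 0.146 0.235] [0.464 0.137 0.23 ]
top 0.03 60 [0.429 0.101 0.03 ] [0.501 0.175 0.043] [0.465 0.138 0.037]
top 0.05 63 [0.429 0.1   0.05 ] [0.501 0.175 0.065] [0.465 0.137 0.058]
top 0.065 155 [0.429 0.1   0.065] [0.503 0.179 0.08 ] [0.466 0.14  0.073]
top 0.1 11 [0.46  0.106 0.1  ] [0.475 0.171 0.111] [0.468 0.138 0.105]
top 0.14 13 [0.462 0.117 0.142] [0.472 0.159 0.155] [0.467 0.138 0.148]
top 0.17 16 [0.466 0.124 0.17 ] [0.471 0.134 0.175] [0.468 0.129 0.173]
top 0.19 14 [0.459 0.13  0.193] [0.471 0.141 0.204] [0.465 0.136 0.198]
top 0.21 13 [0.459 0.13  0.21 ] [0.468 0.135 0.224] [0.464 0.133 0.217]
top 0.225 52 [0.459 0.13  0.226] [0.469 0.147 0.237] [0.464 0.138 0.231]
```

View pics/f7.png

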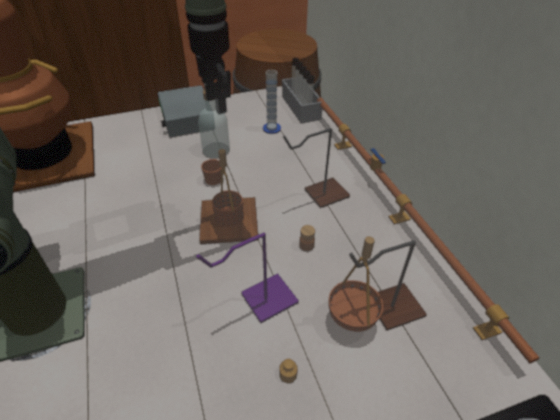

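View pics/f8.png

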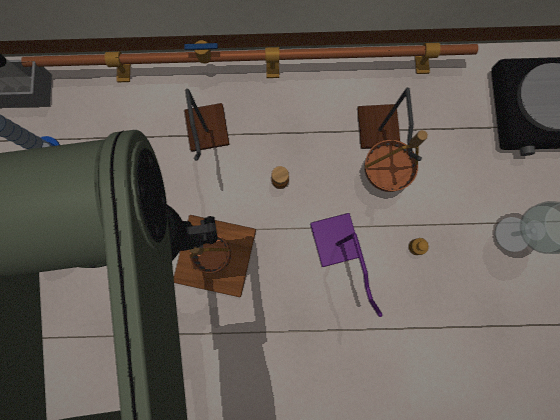

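The basket stands upright and centred on the board (side view (228,208)), the dish still hangs on its hook (357,305), and the gripper is clear. I hand the job in.

```bash
python3 -c "
from cell import *
print(job_done())"
```

```text
the job is handed in; nothing more can be done
None
```

The deep copper basket now stands upright in the middle of the square wooden board, released, and the job is handed in at about 14.7 s. I gripped it by its wooden grip and raised it 60 mm so the bail passed the hook tip. I then drew it off 120 mm along the hook and lowered it slowly; the contact force was about 8 N.

- **Position:** the last pictures put the basket's axis at about (0.465, 0.138), against a board centre of (0.465, 0.137). The views differed by 2–4 mm.
- **Upright:** the basket body and the grip lie on the same vertical line to within a few millimetres.
- **Dish and gripper:** the dish still hangs untouched on its hook. The gripper is open, about 110 mm above the basket's grip, with a force reading near zero.

No check failed.

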